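# Set the sunken coolant knob and refit its cover

## Robot

A 6-joint arm with a two-finger parallel gripper is mounted at the origin on a cart in front of the work surface, level with it; the furniture and walls round the work are solid. World frame = base frame: x ahead of the robot, y to its left, z up, the work surface at z = 0. Lengths are in m, angles in rad, forces in N, time in s.
With the tool pointing down it reaches from about 0.225 to 0.875 m from the base axis. Payload 3.4 kg.
Tool frame: the origin (TCP) lies midway between the tips of the shut fingers; the grasp point (between the pads) lies 19 mm behind it; z points along the fingers, y is the line along which they close (so a half turn about z gives the same grasp; the last joint's range is limited). The gripper opens to 85 mm and grips with 20 to 120 N. Pads are 22 mm wide; open, the fingers measure 114 mm over their backs; the gripper's body (76 mm by 85 mm) begins 54 mm behind the grasp point. The pads swing forward as they close: fully open they stand 13 mm farther back than shut.
Start: joints at [1.199, 0.276, 1.505, -0, 1.361, -0.121], TCP at [0.143, 0.557, 0.231] pointing down, gripper open.
Joint ranges: [-2.89, 2.89], [-0.75, 2.08], [0.22, 2.7], [-1.18, 4.32], [0.11, 2.71], [-2.7, 2.7]. Speed limits (rad/s): [2.57, 2.57, 3.14, 3.14, 3.14, 3.14].

## Interface

Orientations are given as a unit quaternion [w, x, y, z].
In Python, from rig import * gives the robot as it stands.
- The arm moves only by the tool apply_moves, never from a script. Its argument "steps" is one flat list of numbers, 4 for each row, row after row: the shift along the world's x, y, z in cm, then the turn about the world's z in degrees. A call has 1 to 8 rows; each row is the pose to reach, as a shift and turn from the pose commanded when the call began; what a row does not reach only later rows make up. A row lasts 1/12 s, in which the tool goes at most 41.7 mm and 7.16 degrees, less where a joint would pass 70% of its speed; a pose out of reach is approached as far as the arm can. A call with a gripper value outside its range is refused whole. "jaw" is the closure in counts, from 0 (fully open) to 255 (shut), set as the call begins (left out, the last holds). The fingers move at their own pace and stop on an object; "newtons" is the grip in N (left out, the last holds). Time passes only in rows, so rows that repeat a pose let the fingers close. It gives the time, the measured TCP pose, the force, the opening and the grip force at its end, in the units of the state.
- get_state(): the state, without advancing time (a new reading comes with each control period).
- get_image(name): name is "side" or "top"; returns the picture (400x640x3 uint8, red, green, blue); there is no depth.
- calibration(name): a dict with "fx", "fy", "cx", "cy" (pixels), "k1" (the pictures are not rectified: a ray, as slopes to the right and down, at radius r is drawn at 1 + k1 r^2 times it, then the intrinsics apply), "xyz" and "rotation" of the camera in the world. Camera axes: x right, y up, looking along -z (the intrinsics and any distortion apply to the point x, -y, -z); pixel columns grow to the right and rows downward; lengths in m; the calibration is good to about 2 mm. A picture is of the moment at which its call begins. calibration takes no time and is no camera call.
- sign_off(): hands the job in; it is judged then, once.
The state is a dict: "clock": time; "qpos": joint angles; "qd": joint speeds; "effort": joint torques, N m; "position": TCP position; "ee_rot": TCP orientation; "contact_force": force on the tool from outside, world axes, zero at the start; "moment": the same for the moment, N m; "width": finger opening in m; "gripper_force": force on a finger pad.
Only numpy, scipy, OpenCV 4.12 (cv2) and the standard library are available. Lean on these libraries where they do the work, as an engineer would, in place of code of your own. Each camera call takes 0.05 s, during which the arm holds its last target. There are 200 camera calls.

## Task

Reach through the round guard opening of the grey setting box and turn the sunken knob until its pointer lines up with the raised mark inside the box. Then take the cover plate from the tool tray by its rib and close the box with it: tilt it, hook one of its shorter edges under the lip on the box's rim, lower the other edge until the plate lies flat inside the rim, and let go.

Things in the scene. Friction and masses are not known exactly. Their poses are not given: they have to be found in the camera images.
- box: Grey metal setting box, 148 (x) x 130 (y) x 73 mm high, hollow, fixed to the worktop left of the tool tray; place and yaw vary. Origin: centre of the underside, z up; its -x (lip) side roughly faces the robot. Inner floor 12 mm, deck top 60 mm above the origin. A rim 6 mm above the deck (+x, +y, -y sides) encloses a flat field x -68 to 68, y -59 to 59 mm; on the -x side stands the lip.
- opening (a point): Centre of the round guard opening, 86 mm across, in the box's 6 mm thick steel deck, on the deck's top face; it lies on the box's z axis, 60 mm above the box's origin, right over the knob. Axes as the box's.
- lip (a point): Middle of the lip's free edge, on its underside: 54 mm to -x of the box's origin, 10 mm above the deck. The dark steel lip spans the box's whole width, is 3 mm thick (top 73 mm above the box's origin) and reaches 14 mm in over the field from the -x wall (inner face at x -68 mm). Axes as the box's.
- mark (a point): Middle of the setting mark: a dark raised bar 17 mm long (radial), 4 mm wide, 2 mm high, on the inner floor, 32 mm to the +x side of the knob's axis, opposite the lip. A dark bar 16 mm long on the deck, just outside the opening, shows the same direction.
- knob (a joint): Turn of the knob about the vertical, rad, counter-clockwise from above positive; 0 when the pointer is on the setting mark (along the box's +x). Range -1.6 to 1.6. It starts between 0.6 and 1.3, so it is turned clockwise. Light friction (about 0.04 N m); it stays where it is left.
- knob_center (a point): Centre of the knob's black upright grip bar, on the turning axis, 31 mm above the box's origin; its x axis runs along the bar to the pointer. Bar 36 mm long (x), 12 thick (y), 26 high: from 18 to 44 mm above the box's origin, top 16 mm below the deck's top. A 38 mm disc lies under it. The pointer end has a small nose (24 mm from the axis) and a white line on top.
- cover_center (a point): Centre of the cover: steel plate 130 (x) x 110 (y) x 5 mm, 0.14 to 0.24 kg, with an upright black rib on the middle of its top, 14 thick (x), 60 long (y), 32 high. The point is 18.5 mm above the underside, in the rib. It lies rib up in the tray (floor 2 mm, rim 19 mm high), x away from the robot. Either 110 mm edge (-x or +x end) fits under the lip. Play in the field: 6 mm in x, 8 in y.

How it is judged:
On the way:
1. the knob's pointer is on the setting mark (within 0.15 rad) (value of joint knob between -0.15 and 0.15 rad), for 0.3 s.
At the end, for the whole second after the job is handed in: The knob's pointer is within 0.15 rad of the setting mark, and the cover lies still and flat (tilt under 0.025 rad) on the guard deck inside the rim, one short edge under the lip: its centre within 6 mm in x and 8 mm in y of the box's axis, its underside within 2 mm of the deck (all of step 1 and x of cover_center in the frame of box between -0.006 and 0.006 m and y of cover_center in the frame of box between -0.008 and 0.008 m and z of cover_center in the frame of box between 0.076 and 0.0805 m and angle between cover_center's own z axis and vertical below 0.025 rad and angle between the x axis of cover_center and the x axis of box, either way round below 0.12 rad and linear speed of cover below 0.02 m/s); the robot touches nothing.
It also fails if it takes over 58 s, if anything falls off the work surface, if the arm or the gripper's body presses on something with over 40 N, if the wrist force passes 120 N, or if a joint passes its speed limit or range.

## Working session

There is one attempt and no reset: what is moved stays moved. The work goes in short steps, Python scripts to look and compute and a tool call to move; the robot and the scene stay as the last step left them, time stands still between calls to the robot, and variables do not carry over. Pictures are saved under pics/ and viewed, at most 10 in all, crops included, and the job is handed in when it is done.

Besides the shell and the picture viewer there is one more tool, called as a command line: name --argument value ..., lists and objects as JSON in quotes. apply_moves: Moves the arm, as the interface text tells. Its arguments: {"type":"object","properties":{"steps":{"type":"array","items":{"type":"number"}},"jaw":{"type":"number"},"newtons":{"type":"number"}},"required":["steps"]}

```bash
mkdir -p pics
cat > h.py <<'E'
from rig import *
import numpy as np, cv2
def ray(cam,u,v):
    c=calibration(cam); K=np.array([[c['fx'],0,c['cx']],[0,c['fy'],c['cy']],[0,0,1.]])
    p=cv2.undistortPoints(np.array([[[u,v]]],float),K,np.array([c['k1'],0,0,0.]))[0,0]
    R=np.array(c['rotation'])
    if R.size==4:
        from scipy.spatial.transform import Rotation as T
        R=T.from_quat(np.roll(R,-1)).as_matrix()
    return np.array(c['xyz']),R@np.array([p[0],-p[1],-1])
def onz(cam,u,v,z):
    o,d=ray(cam,u,v); return o+d*(z-o[2])/d[2]
def snap(cam,name):
    im=get_image(cam); cv2.imwrite(f'pics/{name}.png',im[:,:,::-1]); return im
E
python3 - <<'E'
from h import *
for n in('top','side'):
    print(n,calibration(n)); snap(n,n+'0')
print(get_state())
E
```

```text
top {'fx': 361.80383133447646, 'fy': 361.80383133447646, 'cx': 318.6920635497967, 'cy': 200.28090120873304, 'k1': 0.008143767774435593, 'xyz': array([0.36080368, 0.11397788, 0.93329895]), 'rotation': array([-0.69860766, -0.06042342,  0.05307814,  0.71097051])}
side {'fx': 406.898130182442, 'fy': 406.898130182442, 'cx': 318.2179198032589, 'cy': 200.70666167888905, 'k1': -0.0873626032095056, 'xyz': array([ 0.97271311, -0.48743745,  0.59103651]), 'rotation': array([0.82678609, 0.45794688, 0.14917034, 0.29061595])}
{'clock': 0.1, 'qpos': array([ 1.19899586e+00,  2.76541104e-01,  1.50598969e+00, -2.72893455e-05,
        1.36068844e+00, -1.21015736e-01]), 'qd': array([ 3.91915861e-05, -1.14567671e-03, -2.20285926e-03, -8.42676271e-04,
       -2.17097043e-03, -5.74791364e-04]), 'effort': array([ 7.26774524e-04, -4.17703271e+01, -2.46402311e+01, -3.72042123e-04,
        5.75568571e-03, -2.25290063e-05]), 'position': array([0.14255036, 0.55657716, 0.23052758]), 'ee_rot': array([-1.85440574e-04,  1.25061153e-01,  9.92148702e-01, -7.91980574e-04]), 'contact_force': array([-0.19026712,  0.22440803, -0.04164088]), 'moment': array([-0.04386037, -0.03134062, -0.00648638]), 'gripper_force': 0.0, 'width': 0.08551451710059713}
```

View pics/top0.png

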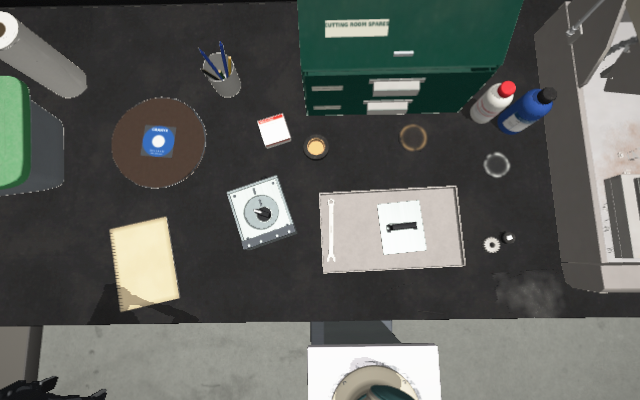

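View pics/side0.png

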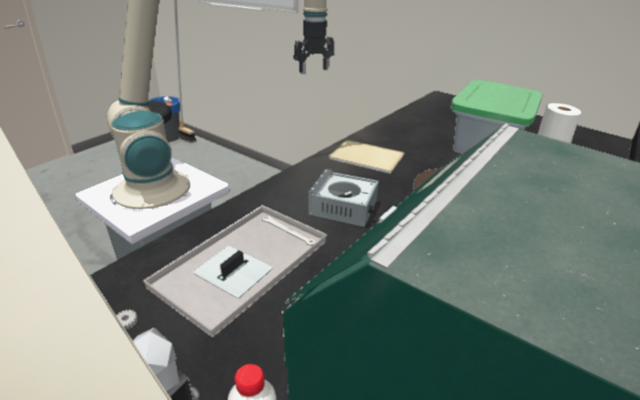

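The top view shows the box at about (262,212), with its lip toward the bottom and the mark bar at about (253,187). The cover is in the tray at about (401,227) with a dark horizontal rib. The side view shows the box at (343,197), the cover at (232,268), and the arm clear of both.

Run:
```python
from h import *
im=cv2.imread('pics/top0.png')
a=cv2.resize(im[165:260,215:310],None,fx=5,fy=5,interpolation=cv2.INTER_CUBIC)
b=cv2.resize(im[190:270,365:440],None,fx=4,fy=4,interpolation=cv2.INTER_CUBIC)
o=np.zeros((475,780,3),np.uint8);o[:475,:475]=a;o[:320,480:780]=b
cv2.imwrite('pics/crop0.png',o)
```

```text
(no output)
```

View pics/crop0.png

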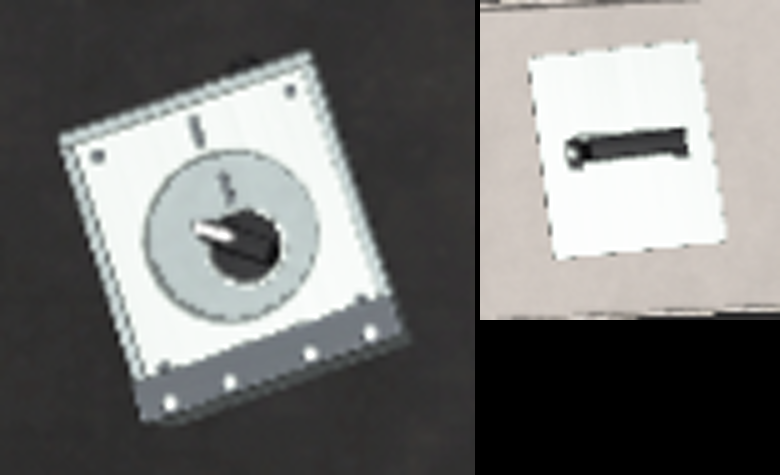

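The crop shows the opening centred near (231,236) in crop pixels, the deck mark at (197,131), and the pointer's white line at (212,233). The cover quad is clear.

```bash
cat >> h.py <<'E'
def quad(mask,x0,y0,x1,y1,cam,z,far=False):
    m=np.zeros_like(mask); m[y0:y1,x0:x1]=mask[y0:y1,x0:x1]
    cs=cv2.findContours(m,cv2.RETR_CCOMP,cv2.CHAIN_APPROX_NONE)
    c=max(cs[0],key=cv2.contourArea)
    P=np.array([onz(cam,u,v,z)[:2] for u,v in c[:,0].astype(float)],np.float32)
    return cv2.minAreaRect((P*1000).astype(np.float32)),cs
E
python3 - <<'E'
from h import *
im=cv2.imread('pics/top0.png'); g=cv2.cvtColor(im,6)
r,_=quad((g>222).astype(np.uint8),365,190,440,270,'top',.007); print('cover',r)
for th in (60,75):
  r,_=quad((g>th).astype(np.uint8),215,165,310,260,'top',.066); print('box',r)
r,cs=quad((g>215).astype(np.uint8),215,165,310,260,'top',.06); print('deck',r)
for c in cs[0]:
    if cv2.contourArea(c)>300:
        e=cv2.fitEllipse(c); P=np.array([onz('top',u,v,.06)[:2]*1000 for u,v in c[:,0].astype(float)],np.float32)
        print(e,cv2.contourArea(c),cv2.fitEllipse(P),onz('top',*e[0],.06))
f=lambda x,y:(215+(x-2)/5,165+(y-2)/5)
for n,p,z in[('markdeck a',(194,117),.06),('markdeck b',(201,146),.06),('tip',(194,227),.044),('lineend',(236,241),.044),('barctr?',(244,246),.03),('lip L',(138,378),.073),('lip R',(388,293),.073),('rimTL',(60,137),.066),('rimTR',(310,53),.066),('bL',(143,420),.073),('bR',(408,338),.073)]:
    print(n,onz('top',*f(*p),z)[:2]*1000)
h=lambda x,y:(365+(x-480-2)/4,190+(y-2)/4)
for p in[(570,140),(686,128),(690,155),(575,166)]: print('rib',onz('top',*h(*p),.039)[:2]*1000)
E
```

```text
cover ((439.4134826660156, -87.71819305419922), (130.1693572998047, 110.31192016601562), 5.086930751800537)
box ((475.264404296875, 262.32733154296875), (155.87094116210938, 133.64517211914062), 17.982065200805664)
box ((475.28167724609375, 262.81158447265625), (153.94525146484375, 132.56045532226562), 18.374940872192383)
deck ((484.3566589355469, 265.6167907714844), (118.96988677978516, 118.16913604736328), 18.376062393188477)
((259.7062072753906, 209.0128173828125), (55.22673416137695, 56.59860610961914), 51.87525939941406) 2215.5 ((484.39306640625, 266.1983947753906), (136.81947326660156, 137.4815673828125), 121.61164855957031) [0.48351535 0.26616782 0.06      ]
((260.6194763183594, 211.8498077392578), (35.79304122924805, 36.78388977050781), 59.616111755371094) 1031.5 ((476.85382080078125, 263.8849182128906), (88.49983978271484, 89.17709350585938), 165.45965576171875) [0.47649608 0.26387223 0.06      ]
markdeck a [536.05393532 282.22148313]
markdeck b [521.4670158  278.59867523]
tip [483.57502714 284.61894291]
lineend [476.1863394  263.66438841]
barctr? [475.39187375 261.96416299]
lip L [407.7938148  304.74978754]
lip R [446.09588621 185.91212932]
rimTL [526.12125968 346.52883874]
rimTR [565.85065525 224.30913502]
bL [387.99637865 302.03371144]
bR [424.4789545  176.50201747]
rib [442.09935841 -45.67975271]
rib [ 448.27674031 -117.47995958]
rib [ 431.56126933 -118.93608266]
rib [426.00857025 -47.99734218]
```

apply_moves --steps '[33.4,-29.3,-8,-94.6,33.4,-29.3,-8,-94.6,33.4,-29.3,-8,-94.6,33.4,-29.3,-8,-94.6,33.4,-29.3,-8,-94.6,33.4,-29.3,-8,-94.6,33.4,-29.3,-8,-94.6,33.4,-29.3,-8,-94.6]' --jaw 135 --newtons 40

```text
clock: 0.77
position: [0.3902, 0.339, 0.1717]
ee_rot: [-0.0, 0.588, 0.809, -0.0]
contact_force: [0.3, 0.4, -0.3]
width: 0.0402
gripper_force: 0.0
```

apply_moves --steps '[8.6,-7.5,-4,-37,8.6,-7.5,-4,-37,8.6,-7.5,-4,-37,8.6,-7.5,-4,-37,8.6,-7.5,-4,-37,8.6,-7.5,-4,-37,8.6,-7.5,-4,-37]'

```text
clock: 1.35
position: [0.4752, 0.2654, 0.1319]
ee_rot: [-0.0, 0.812, 0.584, -0.0]
contact_force: [-0.1, -0.2, -0.5]
width: 0.0402
gripper_force: 0.0
```

Run:
```python
from h import *
s=get_state();print(s['position'],s['ee_rot'],s['qpos'],s['width'])
t=snap('top','t1'); s=snap('side','s1')
o=np.zeros((400,800,3),np.uint8)
o[:,:400]=cv2.resize(t[160:260,210:310,::-1],(400,400),interpolation=2); o[:,400:]=cv2.resize(s[130:230,290:390,::-1],(400,400),interpolation=2)
cv2.imwrite('pics/c1.png',o)
```

```text
[0.475174   0.26544817 0.13185948] [-9.80919239e-05  8.11936177e-01  5.83746064e-01 -4.09248535e-04] [ 3.81597932e-01  3.05759267e-01  1.72465542e+00 -6.08972512e-06
  1.11201963e+00  7.05727189e-01] 0.0401825885569441
```

View pics/c1.png

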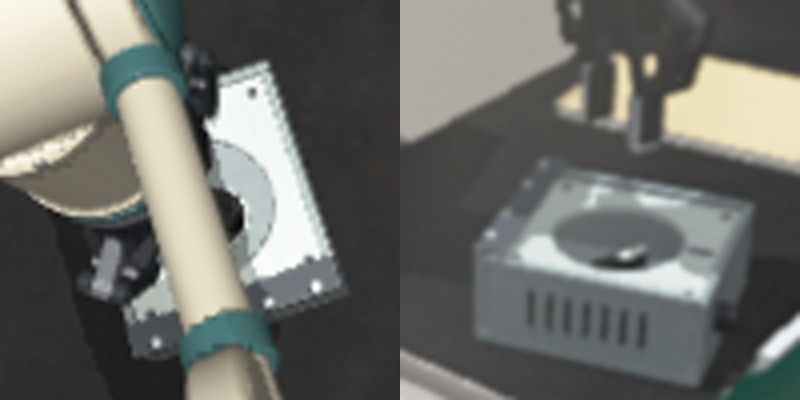

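The tool hangs over the opening in both views: top (215,210) in the crop, with the fingers above the box in the side view. The yaw reads -18.6°, across the bar.

apply_moves --steps '[0.1,-0.1,-3.5,0,0.1,-0.1,-7,0,0.1,-0.1,-9,0,0.1,-0.1,-10.2,0,0.1,-0.1,-10.9,0,0.1,-0.1,-10.9,0]'

```text
clock: 1.95
position: [0.4752, 0.2648, 0.0221]
ee_rot: [-0.0, 0.812, 0.584, -0.001]
contact_force: [0.4, 0.2, 0.5]
width: 0.0404
gripper_force: 0.0
```

apply_moves --steps '[0,0,0,0,0,0,0,0,0,0,0,0,0,0,0,0]' --jaw 255 --newtons 40

```text
clock: 2.28
position: [0.4779, 0.2651, 0.0246]
ee_rot: [0.001, 0.812, 0.583, 0.002]
contact_force: [2.5, -1.1, 3.0]
width: 0.0112
gripper_force: 42.9
```

apply_moves --steps '[0,0,0,-7,0,0,0,-14,0,0,0,-21,0,0,0,-28,0,0,0,-35,0,0,0,-42,0,0,0,-49,0,0,0,-53]'

```text
clock: 2.95
position: [0.4774, 0.2657, 0.0247]
ee_rot: [-0.001, 0.988, 0.157, 0.002]
contact_force: [0.4, 1.5, 3.4]
width: 0.0111
gripper_force: 43.0
```

apply_moves --steps '[0,0,0,0,0,0,0,0,0,0,0,0]'

```text
clock: 3.2
position: [0.4774, 0.2656, 0.0246]
ee_rot: [-0.001, 0.987, 0.16, 0.001]
contact_force: [0.4, 1.7, 5.3]
width: 0.011
gripper_force: 43.3
```

Run:
```python
from h import *
s=get_state();a=s['ee_rot'];print(s['position'],np.degrees(2*np.arctan2(a[2],a[1]))-90,s['contact_force'],s['moment'])
```

```text
[0.47738249 0.26564561 0.02461703] -71.57387005452323 [0.36450584 1.66993188 5.25337368] [ 0.33522125  0.03126746 -0.04447278]
```

apply_moves --steps '[0,0,0,0,0,0,0,0,0,0,0,0,0,0,3.5,0,0,0,7,0,0,0,11,0,0,0,14,0,0,0,14,0]' --jaw 135

```text
clock: 3.87
position: [0.4801, 0.2661, 0.1697]
ee_rot: [-0.001, 0.987, 0.16, 0.006]
contact_force: [1.0, 0.0, -0.3]
width: 0.0402
gripper_force: 0.0
```

apply_moves --steps '[-3.6,-35,0,76.7,-3.6,-35,0,76.7,-3.6,-35,0,76.7,-3.6,-35,0,76.7,-3.6,-35,0,76.7,-3.6,-35,0,76.7,-3.6,-35,0,76.7,-3.6,-35,0,76.7]'

```text
clock: 4.53
position: [0.4461, -0.0271, 0.1626]
ee_rot: [-0.0, 0.825, 0.565, -0.001]
contact_force: [1.9, -0.1, 0.1]
width: 0.0402
gripper_force: 0.0
```

Run:
```python
from h import *
s=get_state();a=s['ee_rot'];print(s['position'],np.degrees(2*np.arctan2(a[2],a[1]))-90,s['width'])
im=snap('top','t2')[:,:,::-1]
cv2.imwrite('pics/c2.png',cv2.resize(im[165:260,215:310],None,fx=6,fy=6,interpolation=2))
```

```text
[ 0.44606628 -0.02711019  0.16259791] -21.255901231194855 0.0402074437838241
```

View pics/c2.png

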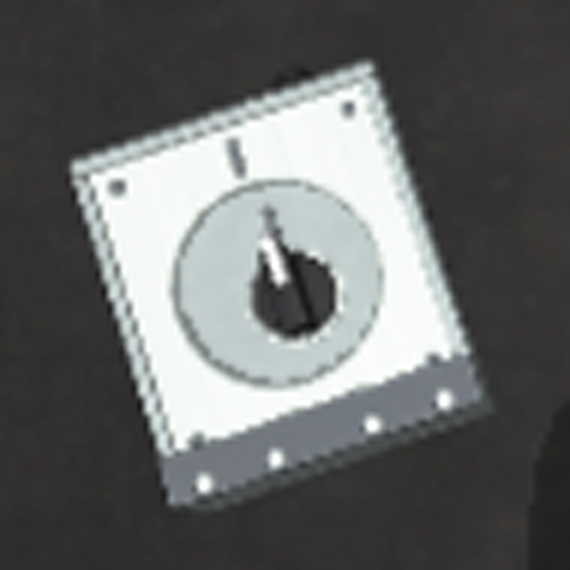

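The pointer's white line at (271,255) points at the inner mark (268,215) and the deck mark (236,157), so the knob is set. Next is the cover.

apply_moves --steps '[-0.6,-5.9,-2,7,-0.6,-5.9,-5,14,-0.6,-5.9,-8,21,-0.6,-5.9,-10,26.4,-0.6,-5.9,-10,26.4]'

```text
clock: 5.0
position: [0.437, -0.0837, 0.0591]
ee_rot: [-0.005, 0.677, 0.736, -0.002]
contact_force: [-0.6, -0.3, -0.0]
width: 0.0403
gripper_force: 0.0
```

Run:
```python
from h import *
s=get_state();a=s['ee_rot'];print(s['position'],np.degrees(2*np.arctan2(a[2],a[1]))-90,s['width'])
t=snap('top','t3'); s=snap('side','s3')
o=np.zeros((400,800,3),np.uint8)
o[:,:400]=cv2.resize(t[180:280,350:450,::-1],(400,400),interpolation=2); o[:,400:]=cv2.resize(s[200:320,175:295,::-1],(400,400),interpolation=2)
cv2.imwrite('pics/c3.png',o)
```

```text
[ 0.43701439 -0.08370187  0.05914761] 4.801052895987112 0.04026171172942786
```

View pics/c3.png

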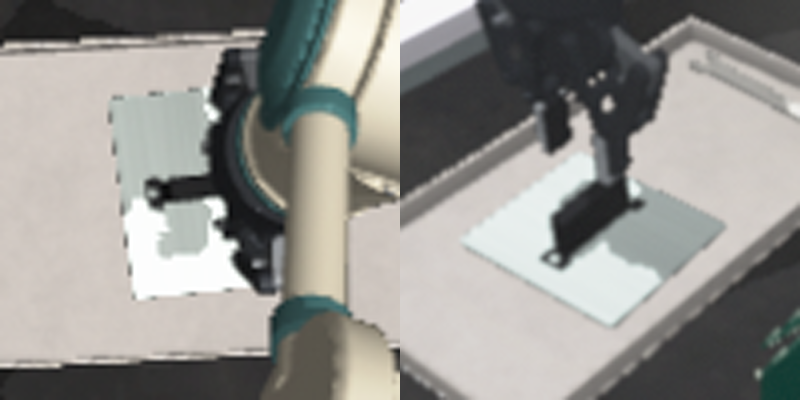

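The fingers straddle the rib: rib at (185,190) in the top crop, finger pair above it in the side crop.

apply_moves --steps '[0,0,0,0,0,0,0,0]'

```text
clock: 5.27
position: [0.4426, -0.0847, 0.0647]
ee_rot: [0.002, 0.677, 0.736, 0.001]
contact_force: [-0.6, 0.4, -0.3]
width: 0.0404
gripper_force: 0.0
```

apply_moves --steps '[0,-0.15,-2,0,0,-0.15,-4,0,0,-0.15,-5,0,0,-0.15,-5,0]'

```text
clock: 5.6
position: [0.4408, -0.0855, 0.0128]
ee_rot: [-0.001, 0.677, 0.736, -0.0]
contact_force: [-0.7, 0.6, -0.4]
width: 0.0403
gripper_force: 0.0
```

apply_moves --steps '[0,0,0,0,0,0,0,0,0,0,0,0,0,0,0,0,0,0,0,0]' --jaw 255 --newtons 60

```text
clock: 6.02
position: [0.4424, -0.0863, 0.0147]
ee_rot: [0.001, 0.677, 0.736, 0.001]
contact_force: [-0.1, 0.9, 7.4]
width: 0.013
gripper_force: 60.2
```

apply_moves --steps '[0,0,2,0,0,0,5,0,0,0,9,0,0,0,12,0,5.0,35.6,12,13.5,5.0,35.6,12,13.5,5.0,35.6,12,13.5,5.0,35.6,12,13.5]'

```text
clock: 6.68
position: [0.4645, 0.0804, 0.1341]
ee_rot: [0.001, 0.586, 0.81, 0.001]
contact_force: [1.1, -0.2, -1.5]
width: 0.0131
gripper_force: 59.1
```

apply_moves --steps '[3,21,0,0,3,21,0,0,3,21,0,0,3,21,0,0,3,21,0,0,3,21,0,0,3,21,0,0]'

```text
clock: 7.27
position: [0.4945, 0.2916, 0.1332]
ee_rot: [0.0, 0.584, 0.812, 0.0]
contact_force: [-0.1, -0.7, -1.3]
width: 0.0129
gripper_force: 59.2
```

Run:
```python
from h import *
s=get_state();a=s['ee_rot'];print(s['position'],np.degrees(2*np.arctan2(a[2],a[1]))-90,s['width'],s['contact_force'],s['gripper_force'])
t=snap('top','t4'); s=snap('side','s4')
o=np.zeros((400,800,3),np.uint8)
o[:,:400]=cv2.resize(t[150:260,210:320,::-1],(400,400),interpolation=2); o[:,400:]=cv2.resize(s[110:230,270:390,::-1],(400,400),interpolation=2)
cv2.imwrite('pics/c4.png',o)
```

```text
[0.4944693  0.29155557 0.13322593] 18.525181370383663 0.012879433346114999 [-0.1409863  -0.6566134  -1.33804853] 59.15226995944977
```

View pics/c4.png

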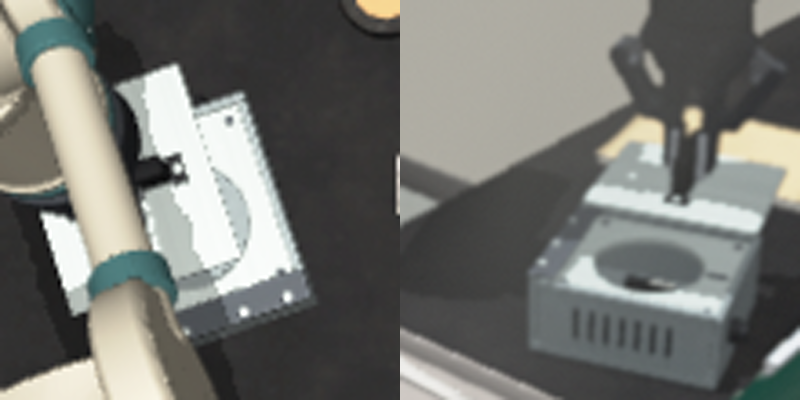

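The cover is held level. Its right corners are at (179,66) and (240,262) and its bottom-left at (75,313) in the top crop. It is about 2 cm too far in +y.

Run:
```python
from h import *
s=get_state();a=s['ee_rot'];th=2*np.arctan2(a[2],a[1])-np.pi/2
p=s['position'][:2]*1000;c,sn=np.cos(th),np.sin(th);R=np.array([[c,sn],[-sn,c]])
for u,v in[(179,66),(240,262),(75,313),(42,216)]:
    q=onz('top',210+(u-2)/3.636,150+(v-2)/3.636,.1255)[:2]*1000
    print(q,R@(q-p))
b=np.array([477.7,265.3]);print(R@(p-b))
```

```text
[570.4780869  258.02279365] [ 63.28933811 -52.93954576]
[445.37003174 219.09292933] [-67.71311613 -50.5071014 ]
[415.77197665 320.39285524] [-63.91791856  54.96003248]
[476.27144504 342.3101008 ] [ 0.40517327 56.71820968]
[22.4811329  16.82642563]
```

Run:
```python
from h import *
s=get_state();a=s['ee_rot'];th=2*np.arctan2(a[2],a[1])-np.pi/2
p=s['position'][:2]*1000;c,sn=np.cos(th),np.sin(th);R=np.array([[c,sn],[-sn,c]])
g=cv2.cvtColor(cv2.imread('pics/t4.png'),6).astype(float)
def cross(row,x0,x1,t):
    xs=range(x0,x1,1 if x1>x0 else -1); 
    for x in xs:
        n=x+(1 if x1>x0 else -1)
        if g[row,x]<t<=g[row,n]: return x+(n-x)*(t-g[row,x])/(g[row,n]-g[row,x])
for rows,x0,x1 in((range(214,234,2),212,245),(range(170,178),275,245)):
  for r in rows:
    u=cross(r,x0,x1,120)
    if u: print(r,round(u,2),R@(onz('top',u,r,.1255)[:2]*1000-p))
```

```text
214 222.36 [-11.82808674  57.20511976]
216 223.06 [-16.69626908  57.03187642]
218 223.45 [-21.32147006  57.52422743]
220 224.21 [-26.21525303  57.22855245]
222 224.58 [-30.81683621  57.73861972]
224 225.44 [-35.76525573  57.2380643 ]
226 226.17 [-40.61720872  56.98697081]
228 226.45 [-45.11651253  57.71401299]
230 227.56 [-50.22841232  56.67433466]
232 228.4 [-55.13451638  56.19519779]
170 259.67 [ 57.13661992 -53.3561886 ]
171 260.04 [ 54.60598926 -53.44220909]
172 260.23 [ 52.21986709 -53.12552384]
173 260.67 [ 49.64141945 -53.35989245]
174 261.06 [ 47.1069067  -53.47633457]
175 261.25 [ 44.72209183 -53.17526185]
176 261.67 [ 42.16435765 -53.37039342]
177 262.05 [ 39.6413803  -53.47354504]
```

apply_moves --steps '[0,-2.0,0,0,0,-2.0,0,0,0,-2.0,-2,0,0,-2.0,-4,0,0,-2.0,-4,0,0,-2.0,-4,0,0,-2.0,-4,0]'

```text
clock: 7.95
position: [0.495, 0.2684, 0.0942]
ee_rot: [0.0, 0.586, 0.81, 0.0]
contact_force: [-0.6, 0.5, -2.1]
width: 0.0129
gripper_force: 59.0
```

Run:
```python
from h import *
s=get_state();a=s['ee_rot'];th=2*np.arctan2(a[2],a[1])-np.pi/2
p=s['position'][:2]*1000;c,sn=np.cos(th),np.sin(th);R=np.array([[c,sn],[-sn,c]])
print(s['position'],np.degrees(th),R@(p-[477.7,265.3]),s['contact_force'])
t=snap('top','t5'); s=snap('side','s5')
o=np.zeros((400,800,3),np.uint8)
o[:,:400]=cv2.resize(t[160:260,215:315,::-1],(400,400),interpolation=2); o[:,400:]=cv2.resize(s[150:230,300:380,::-1],(400,400),interpolation=2)
cv2.imwrite('pics/c5.png',o)
```

```text
[0.495004   0.2684001  0.09417705] 18.231614617620927 [17.40522658 -2.4692415 ] [-0.55990639  0.48647962 -2.05436603]
```

View pics/c5.png

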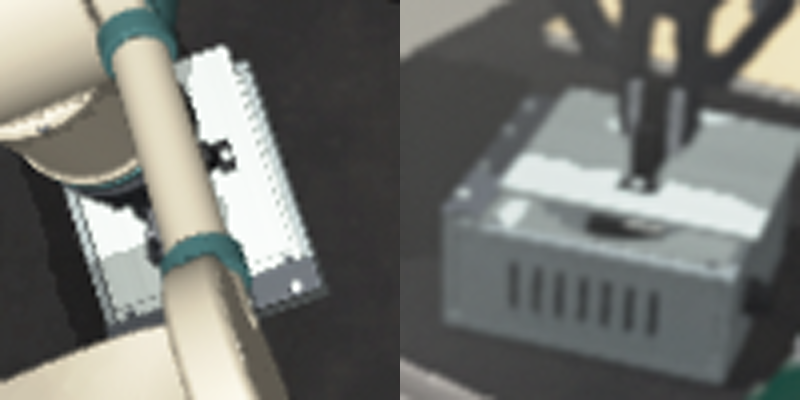

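```bash
cat >> h.py <<'E'
def proj(cam,P):
    c=calibration(cam); R=np.array(c['rotation'])
    from scipy.spatial.transform import Rotation as T
    if R.size==4: R=T.from_quat(np.roll(R,-1)).as_matrix()
    q=(np.atleast_2d(P)-c['xyz'])@R*[1,-1,-1]; s=q[:,:2]/q[:,2:]; s=s*(1+c['k1']*(s**2).sum(1,keepdims=True))
    return s*[c['fx'],c['fy']]+[c['cx'],c['cy']]
def prof(g,b,yaw,x,ys,z,cam='top'):
    c,s=np.cos(yaw),np.sin(yaw)
    P=np.array([[b[0]+c*x-s*y,b[1]+s*x+c*y,z] for y in ys]); uv=proj(cam,P*[.001,.001,1]).astype(np.float32)
    return cv2.remap(g,uv[:,:1],uv[:,1:],1)[:,0]
E
python3 - <<'E'
from h import *
g=cv2.cvtColor(cv2.imread('pics/t5.png'),6)
b=(476.85,263.9);yaw=np.radians(18.3)
for z in(.066,.0865):
  print(z)
  for ys,xs in((range(48,72),(-30,-10,0)),(range(-48,-72,-1),(-20,10,40))):
    print('y',list(ys))
    print(np.mean([prof(g,b,yaw,x,ys,z) for x in xs],0).astype(int).tolist())
E
```

```text
0.066
y [48, 49, 50, 51, 52, 53, 54, 55, 56, 57, 58, 59, 60, 61, 62, 63, 64, 65, 66, 67, 68, 69, 70, 71]
[229, 229, 229, 229, 228, 227, 225, 221, 211, 181, 145, 137, 156, 171, 171, 153, 119, 77, 48, 35, 33, 32, 32, 32]
y [-48, -49, -50, -51, -52, -53, -54, -55, -56, -57, -58, -59, -60, -61, -62, -63, -64, -65, -66, -67, -68, -69, -70, -71]
[248, 248, 249, 248, 248, 249, 244, 239, 235, 232, 222, 210, 204, 201, 198, 187, 167, 135, 100, 74, 62, 52, 50, 50]
0.0865
y [48, 49, 50, 51, 52, 53, 54, 55, 56, 57, 58, 59, 60, 61, 62, 63, 64, 65, 66, 67, 68, 69, 70, 71]
[229, 228, 226, 222, 208, 174, 145, 148, 166, 175, 172, 157, 118, 74, 45, 38, 35, 33, 32, 32, 32, 31, 31, 32]
y [-48, -49, -50, -51, -52, -53, -54, -55, -56, -57, -58, -59, -60, -61, -62, -63, -64, -65, -66, -67, -68, -69, -70, -71]
[248, 248, 248, 248, 248, 248, 247, 236, 221, 218, 225, 230, 219, 210, 206, 205, 200, 163, 125, 95, 71, 51, 51, 50]
```

Rim outer edges come out at +64.3 and -65.4. The plate edges are at about +53 and -55.5, so it is about 1 mm low in y. Lowering onto the +x rim.

apply_moves --steps '[-0.15,0.05,-0.5,0,-0.15,0.05,-1.0,0,-0.15,0.05,-1.3,0,-0.15,0.05,-1.5,0,-0.15,0.05,-1.5,0,-0.15,0.05,-1.5,0]'

```text
clock: 8.55
position: [0.493, 0.2696, 0.0782]
ee_rot: [0.0, 0.586, 0.811, 0.0]
contact_force: [1.1, -0.7, -3.0]
width: 0.0128
gripper_force: 59.2
```

apply_moves --steps '[0,0,-0.1,0,0,0,-0.15,0,0,0,-0.15,0,0,0,-0.15,0]'

```text
clock: 8.88
position: [0.4931, 0.2696, 0.0778]
ee_rot: [0.0, 0.586, 0.811, 0.0]
contact_force: [-2.8, -1.5, 6.3]
width: 0.0131
gripper_force: 60.2
```

apply_moves --steps '[0,0,0.3,0,0,0,0.3,0,0,0,0.3,0,0,0,0.3,0,0,0,0.3,0]' --jaw 165

```text
clock: 9.3
position: [0.493, 0.2694, 0.0796]
ee_rot: [-0.0, 0.586, 0.811, -0.0]
contact_force: [0.1, -0.8, -0.4]
width: 0.0302
gripper_force: 0.0
```

Run:
```python
from h import *
s=get_state();print(s['position'],s['width'],s['contact_force'])
t=snap('top','t6'); s=snap('side','s6')
o=np.zeros((400,800,3),np.uint8)
o[:,:400]=cv2.resize(t[160:260,215:315,::-1],(400,400),interpolation=2); o[:,400:]=cv2.resize(s[150:230,300:380,::-1],(400,400),interpolation=2)
cv2.imwrite('pics/c6.png',o)
```

```text
[0.49295811 0.26944563 0.07961338] 0.03020383078406771 [ 0.07986821 -0.78871574 -0.37542018]
```

View pics/c6.png

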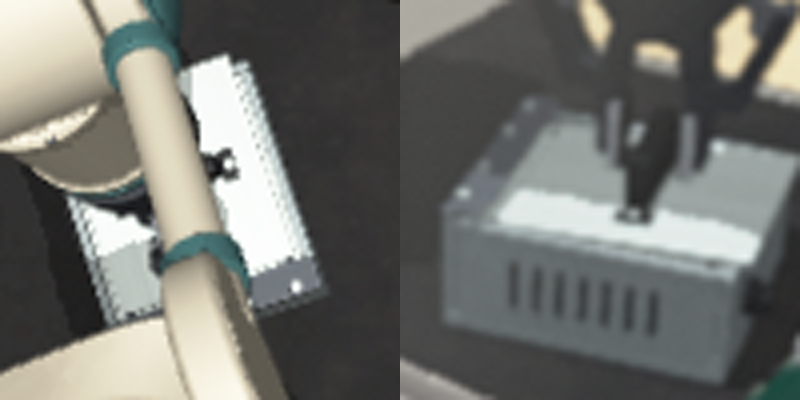

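The plate is tilted: its near edge is on the deck just before the lip ((500,205) in the side crop) and its far edge is on the +x rim. Now pushing it under the lip.

apply_moves --steps '[-0.38,-0.12,-0.3,0,-0.76,-0.25,-0.3,0,-1.04,-0.34,-0.3,0,-1.33,-0.44,-0.3,0,-1.61,-0.53,-0.3,0,-1.9,-0.62,-0.3,0,-2.14,-0.71,-0.3,0,-2.14,-0.71,-0.3,0]'

```text
clock: 10.07
position: [0.4709, 0.2622, 0.0769]
ee_rot: [-0.0, 0.586, 0.811, -0.0]
contact_force: [0.4, -0.1, 1.0]
width: 0.03
gripper_force: 0.0
```

Run:
```python
from h import *
s=get_state();p=s['position'];print(p,s['width'],s['contact_force'],((p[:2]*1000-[477.7,265.3])@[.949,.314]))
t=snap('top','t7'); s=snap('side','s7')
o=np.zeros((400,800,3),np.uint8)
o[:,:400]=cv2.resize(t[160:260,215:315,::-1],(400,400),interpolation=2); o[:,400:]=cv2.resize(s[150:230,300:380,::-1],(400,400),interpolation=2)
cv2.imwrite('pics/c7.png',o)
```

```text
[0.47092212 0.26216745 0.07691747] 0.03004168840576903 [ 0.39232178 -0.08122929  1.02302647] -7.41583304339842
```

View pics/c7.png

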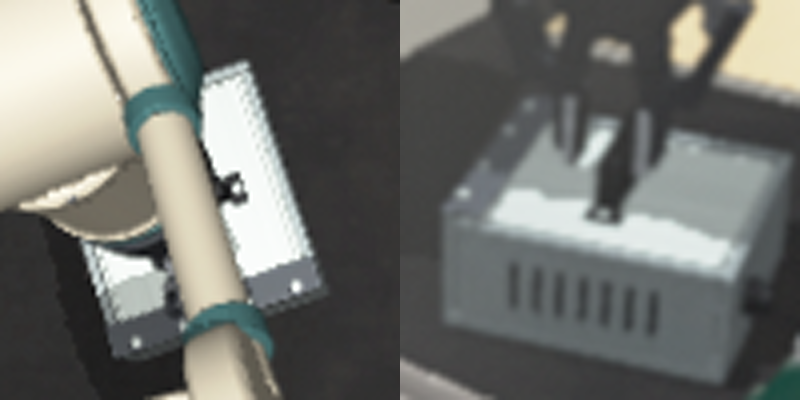

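The plate is under the lip and looks dropped inside the +x rim. I'll nudge it slightly, back off, lift and check without the arm in the way.

apply_moves --steps '[-0.08,-0.03,0,0,-0.15,-0.05,0,0,-0.15,-0.05,0,0]'

```text
clock: 10.42
position: [0.4703, 0.2619, 0.0768]
ee_rot: [0.0, 0.586, 0.811, 0.0]
contact_force: [-0.1, -0.4, -0.3]
width: 0.03
gripper_force: 0.4
```

apply_moves --steps '[0.35,0.12,0,0,0.7,0.23,0,0,0.7,0.23,0.3,0,0.7,0.23,3,0,0.7,0.23,6,0,0.7,0.23,9,0,0.7,0.23,11,0,0.7,0.23,11,0]'

```text
clock: 11.08
position: [0.48, 0.2654, 0.1918]
ee_rot: [0.003, 0.586, 0.811, 0.004]
contact_force: [0.4, 0.1, -0.4]
width: 0.0302
gripper_force: 0.0
```

apply_moves --steps '[0,-4,0,0,0,-8,0,0,0,-12,0,0,0,-16,0,0,0,-20,0,0,0,-24,0,0,0,-26,0,0,0,-26,0,0]'

```text
clock: 11.75
position: [0.4767, 0.0003, 0.1861]
ee_rot: [0.0, 0.588, 0.809, -0.001]
contact_force: [-0.0, 0.7, 0.6]
width: 0.0303
gripper_force: 0.0
```

Run:
```python
from h import *
t=snap('top','t8'); s=snap('side','s8')
o=np.zeros((400,800,3),np.uint8)
o[:,:400]=cv2.resize(t[165:255,220:310,::-1],(400,400),interpolation=2); o[:,400:]=cv2.resize(s[150:230,300:380,::-1],(400,400),interpolation=2)
cv2.imwrite('pics/c8.png',o)
```

```text
(no output)
```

View pics/c8.png

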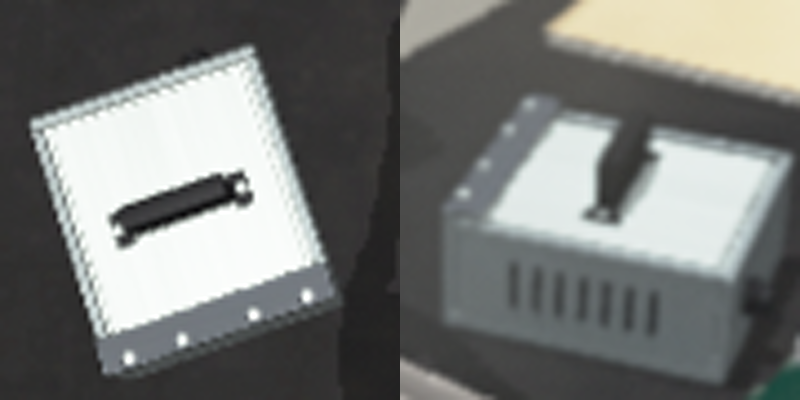

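The plate lies inside the rim on all visible sides, with the near edge under the lip. That is the last picture I'll view; now a numeric check for tilt at the far edge.

Run:
```python
from h import *
g=cv2.cvtColor(cv2.imread('pics/t8.png'),6); yaw=np.radians(18.3); b=(476.85,263.9)
xs=list(range(54,82)); print(xs)
# along box x: rotate frame by -90deg
for y in(-40,0,40): print(y,prof(g,b,yaw-np.pi/2,-y,xs,.0655).tolist())
m=np.zeros_like(g); m[195:225,238:282]=(g[195:225,238:282]<110)
n,l,st,ce=cv2.connectedComponentsWithStats(m); i=1+st[1:,4].argmax()
r=cv2.minAreaRect(np.array([onz('top',u,v,.085)[:2]*1000 for v,u in np.argwhere(l==i)],np.float32)); print('rib',r)
d=np.array(r[0])-b; print(d@[.949,.314],d@[-.314,.949])
# side view: far (+x) corners of plate top vs rim top lines
gs=cv2.cvtColor(cv2.imread('pics/s8.png'),6)
for y in(-40,-20,20,40): print('side',y,prof(gs,b,yaw-np.pi/2,-y,xs,.0655,'side').tolist())
```

```text
[54, 55, 56, 57, 58, 59, 60, 61, 62, 63, 64, 65, 66, 67, 68, 69, 70, 71, 72, 73, 74, 75, 76, 77, 78, 79, 80, 81]
-40 [246, 246, 246, 246, 246, 247, 247, 246, 244, 240, 236, 227, 211, 194, 183, 185, 191, 196, 171, 141, 107, 81, 52, 40, 42, 46, 47, 49]
0 [245, 245, 244, 244, 244, 244, 245, 245, 243, 239, 235, 217, 197, 186, 191, 197, 198, 200, 196, 162, 126, 96, 74, 53, 50, 50, 50, 50]
40 [247, 247, 246, 246, 246, 247, 247, 248, 249, 248, 247, 240, 214, 187, 180, 190, 202, 195, 183, 159, 121, 86, 66, 56, 50, 51, 52, 52]
rib ((475.71148681640625, 260.38232421875), (19.499128341674805, 74.45481872558594), 18.311140060424805)
-2.184999206542983 -2.9807811767577834
side -40 [233, 233, 233, 233, 232, 233, 233, 233, 232, 232, 227, 223, 217, 208, 200, 200, 200, 201, 198, 195, 184, 173, 158, 140, 122, 108, 94, 86]
side -20 [233, 233, 233, 233, 233, 233, 234, 234, 233, 232, 228, 225, 219, 210, 201, 199, 197, 197, 196, 195, 185, 175, 160, 141, 123, 109, 96, 88]
side 20 [233, 233, 233, 233, 233, 233, 233, 233, 233, 232, 229, 225, 219, 211, 203, 197, 197, 196, 193, 188, 182, 169, 155, 140, 123, 105, 97, 89]
side 40 [235, 235, 235, 235, 235, 234, 235, 235, 234, 233, 231, 227, 222, 216, 209, 203, 201, 199, 196, 189, 182, 171, 157, 141, 123, 104, 88, 77]
```

The far edge sits at x ≈ 66 mm in both views, inside the rim's inner face at 68 mm, so the plate has dropped flat and is centred within about 1 mm in x. In y it is held within ±4 mm by the rim.

```bash
python3 -c "
from rig import *
print(sign_off())"
```

```text
the job is handed in; nothing more can be done
None
```

The job is handed in at about 12 s of robot time: the knob is set to the mark and the cover lies flat inside the rim with one short edge under the lip, by my camera checks; the result itself was not reported, and I viewed 11 pictures, one over the limit of 10.

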